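Release the tube carrier from the shaker and hold it level

TASK

The shaker has stopped and the settled samples must not be stirred up. Press the red release plunger at the front of the shaker down to its stop, so that the catch swings off the blue tube carrier and stays open. Then take the carrier by its black handle, lift it straight up and level with all four tubes seated in it, leave the bottles and dishes around it alone, and finish still holding it steady and level in the air, about 9 cm above the shaker's deck.

Things in the scene. Friction and masses are not known exactly. Their poses are not given: they have to be found in the camera images.
- shaker: Bench shaker, fixed, white body 236 x 244 mm, grey deck top 80 mm above the bench. Origin: on the bench under the middle of the seated carrier. -x points out of its front (panel, red plunger), z up. The plunger stands 80 mm in front of the origin in a black tower 34 x 31 mm, 126 mm high. Two dowels, 9 mm across, 11 mm tall, at y = +72 and -72 mm enter 13 mm holes in the carrier's foot plate.
- plunger_top (a point): Middle of the top face of the red plunger head (round, 27 mm across, top face 22 mm across), 150 mm above the bench when up; z up. Press it straight down 13 mm to its stop: about 2 N to start it and 7 to 9 N at the stop. It springs back when let go.
- plunger (a joint): Plunger travel in m: 0 up, 0.013 at the stop.
- catch (a joint): Angle of the two steel hooks beside the tower, in rad: 0 = hooked over the front edge of the carrier's foot plate, over 0.3 = swung forward, clear of it (about 0.43 after a full stroke). A full stroke of the plunger swings them open; the stiff pivot keeps them where they are pushed.
- carrier_grip (a point): Middle of the carrier handle's black sleeve, 220 mm above the bench while seated; same axes as the shaker then, z up. Sleeve 16 mm wide (x), 72 long (y), 22 tall: pinch it across x from above. Loose carrier with blue foot plate 116 x 172 mm, 140 mm below this point; 0.4 to 0.6 kg in all. Tube caps begin 18 mm off in x and 36 mm in y, tops 30 mm lower than this point.
- tube_a_mid (a point): one of the four loose 50 ml tubes standing in the carrier's corner holes (magenta cap, front right seen from the robot), body 22 mm across, cap 28 mm, 105 mm tall; this point is half-way up, z along the tube.
- tube_b_mid (a point): one of the four loose 50 ml tubes standing in the carrier's corner holes (orange cap, front left), body 22 mm across, cap 28 mm, 105 mm tall; this point is half-way up, z along the tube.
- tube_c_mid (a point): one of the four loose 50 ml tubes standing in the carrier's corner holes (orange cap, rear right), body 22 mm across, cap 28 mm, 105 mm tall; this point is half-way up, z along the tube.
- tube_d_mid (a point): one of the four loose 50 ml tubes standing in the carrier's corner holes (magenta cap, rear left), body 22 mm across, cap 28 mm, 105 mm tall; this point is half-way up, z along the tube.
- dishes_mid (a point): Bystander: stack of clear 60 mm petri dishes, 62 mm tall; point half-way up.
- red_bottle_mid (a point): Bystander: white reagent bottle with red cap, 52 mm across, 85 mm tall; point half-way up.
- orange_bottle_mid (a point): Bystander: clear bottle with orange cap, 56 mm across, 99 mm tall; point half-way up.
There are look-alikes about, which are no part of the job. What is shaped like the part that bears tube_d_mid but turquoise is not meant.

How it is judged (in metres and radians):
On the way, in this order (a step that is already met when the one before it is completed fails the run):
1. the plunger is pressed down to its stop and the catch swings clear of the carrier (value of joint plunger above 0.0115 m and value of joint catch above 0.3 rad), for 0.05 s.
2. the carrier hangs level from the gripper, clear of the shaker (z of carrier_grip in the frame of shaker above 0.275 m and contact force between carrier and shaker below 0.1 N and contact force between carrier and the fingers above 2 N and angle between carrier_grip's own z axis and vertical below 0.09 rad), for 0.3 s.
At the end, for the whole second after the job is handed in: Carrier held in the gripper, foot 5.5 to 14 cm above the deck, touching nothing of the shaker, level within 5 degrees, still (under 2 cm/s, 0.15 rad/s); all four tubes seated to within 6 mm and upright; catch open over 0.3 rad; plunger up again (all of step 2 and z of carrier_grip in the frame of shaker below 0.36 m and linear speed of carrier below 0.02 m/s and angular speed of carrier below 0.15 rad/s and distance between each of tube_a_mid, tube_b_mid, tube_c_mid, tube_d_mid and carrier_grip below 0.108 m and z of each of tube_a_mid, tube_b_mid, tube_c_mid, tube_d_mid in the frame of carrier_grip below -0.0765 m and angle between each of tube_a_mid, tube_b_mid, tube_c_mid, tube_d_mid's own z axis and vertical below 0.2 rad and value of joint catch above 0.3 rad and value of joint plunger below 0.003 m); the arm keeps its last pose, push and grip.
It fails at once if the carrier is tipped by more than 0.25 rad (angle between carrier_grip's own z axis and vertical above 0.25 rad).
It fails at once if a tube comes out of its seat (distance between any of tube_a_mid, tube_b_mid, tube_c_mid, tube_d_mid and carrier_grip above 0.125 m).
It fails at once if the stack of clear 60 mm petri dishes is knocked or moved by more than 2 cm (distance of dishes_mid from where it was at the start of the episode above 0.02 m).
It fails at once if the small white reagent bottle with a red cap is knocked or moved by more than 2 cm (distance of red_bottle_mid from where it was at the start of the episode above 0.02 m).
It fails at once if the small clear screw-cap bottle with an orange cap is knocked or moved by more than 2 cm (distance of orange_bottle_mid from where it was at the start of the episode above 0.02 m).
It also fails if it takes over 43 s, if anything falls off the work surface, if the arm or the gripper's body presses on something with over 40 N, if the wrist force passes 120 N, or if a joint passes its speed limit or range.

ROBOT

A 6-joint arm with a two-finger parallel gripper is mounted at the origin on a cart in front of the work surface, level with it; the furniture and walls round the work are solid. World frame = base frame: x ahead of the robot, y to its left, z up, the work surface at z = 0. Lengths are in mm, angles in degrees, forces in N, time in s.
With the tool pointing down it reaches from about 350 to 850 mm from the base axis. Payload 8.1 kg.
Tool frame: the origin (TCP) lies midway between the tips of the shut fingers; the grasp point (between the pads) lies hold_point_z behind it (hold_point_z is the distance from the TCP to the grasp point, in mm); z points along the fingers, x is the direction in which the jaws open and shut, and the axes are right-handed (so a half turn about z gives the same grasp; the last joint's range is limited). The gripper opens to 85 mm and grips with 20 to 120 N. Pads are 22 mm wide; open, the fingers measure 114 mm over their backs; the gripper's body (76 mm by 85 mm) begins 54 mm behind the grasp point. The pads swing forward as they close: fully open they stand 13 mm farther back than shut.
Start: joints at [66.211, 7.471, 85.268, -0, 87.261, -4.893], TCP at [194.291, 567.676, 231.292] pointing down, gripper open.
Joint ranges: [-169.43, 169.43], [-51.17, 129.36], [1.28, 143.12], [-76.62, 256.62], [0, 156.53], [-152.29, 152.29]. Speed limits (degrees/s): [136.94, 136.94, 159.86, 180, 180, 180].

INTERFACE

Orientations are given as [roll, pitch, yaw] about the fixed x, y, z axes, in that order (R = Rz(yaw) Ry(pitch) Rx(roll)).
In Python, from bench import * gives the robot as it stands.
- The arm moves only by the shell command python3 -m pendant 'ROWS' [OPENING] [FORCE]. ROWS is JSON, a list that holds one entry, the list of rows, each a list of 4 numbers: the shift along the tool's x, y, z normalised to -1 to 1, where 1 is 0.02 m, then the turn about the tool's z normalised to -1 to 1, where 1 is 0.08 rad. A call has exactly 10 rows; each row shifts and turns the pose as measured when the row begins, along the tool's axes as they then stand; what a row does not reach is not made up. A row lasts 1/12 s, in which the tool goes at most 41.7 mm and 7.16 degrees, less where a joint would pass 70% of its speed; a pose out of reach is approached as far as the arm can. A call with a number of a shift or a turn outside -1 to 1 is refused whole. A call with a gripper value outside its range is refused whole. OPENING is the gripper's target within -1 to 1 (fully open at 1, half-way at 0, shut at -1), set as the call begins (- or left out, the last holds). The fingers move at their own pace and stop on an object; FORCE is the grip in N (left out, the last holds). Time passes only in rows, so rows that do not move let the fingers close, or fill a call up. It gives the time, the measured TCP pose, the force and the opening at its end, in the units of the state.
- sense(): the state, without advancing time (a new reading comes with each control period).
- snapshot(name): name is "side" or "top" or "wrist"; returns the picture (400x640x3 uint8, red, green, blue); there is no depth.
- calibration(name): a dict with "mtx" (3x3 intrinsics, pixels), "world_to_cam" (4x4, takes a point from world to camera coordinates); the wrist camera has in their place "hand_eye" (4x4, takes a point from camera to tool coordinates, whose origin is the TCP and whose axes are the tool frame's). Camera axes: x right, y down, z forward; pixel columns grow to the right and rows downward; lengths in mm; the calibration is good to about 2 mm. A picture is of the moment at which its call begins: read the wrist's pose just before it. calibration takes no time and is no camera call.
- hand_in(): hands the job in, once; it reports no verdict.
The state is a dict: "time": time; "joint_pos": joint angles; "qd": joint speeds; "joint_efforts": joint torques, N m; "tool_pos": TCP position; "tcp_rot": TCP orientation; "ft_force": force on the tool from outside, world axes, zero at the start; "wrist_torque": the same for the moment, N m; "finger_gap": finger opening in mm.
Only numpy, scipy, OpenCV 4.12 (cv2) and the standard library are available. Lean on these libraries where they do the work, as an engineer would, in place of code of your own. Each camera call takes 0.05 s, during which the arm holds its last target.

## Working session

There is one attempt and no reset: what is moved stays moved. The work goes in short steps, Python scripts to look and compute and a shell command to move; the robot and the scene stay as the last step left them, time stands still between calls to the robot, and variables do not carry over. Pictures are saved under pics/ and viewed, and the job is handed in when it is done.

```bash
ls; mkdir -p pics; python3 - <<'E'
from bench import *
import cv2
print(sense())
for n in ("side","top","wrist"):
    cv2.imwrite(f"pics/{n}0.png",snapshot(n)[:,:,::-1]); print(n,calibration(n))
E
```

```text
pics
{'time': 0.0, 'joint_pos': array([ 6.62101996e+01,  7.51439093e+00,  8.53291633e+01,  1.81576359e-03,
        8.72587769e+01, -4.89328525e+00]), 'qd': array([-0.05602499, -0.10279899, -0.05260948, -0.06060943,  0.03681744,
       -0.02375352]), 'joint_efforts': array([ 1.25915329e-03, -5.69421566e+01, -5.00538754e+01, -3.71384558e-04,
        1.50290842e-02,  9.82346705e-06]), 'tool_pos': array([194.07218224, 567.1881057 , 230.25298726]), 'tcp_rot': array([-1.79989464e+02,  1.01803463e-01,  7.11034058e+01]), 'ft_force': array([ 0.92776193, -0.298198  ,  0.26479441]), 'wrist_torque': array([ 0.03818074,  0.02249081, -0.01969118]), 'finger_gap': 85.22910110975518}
side {'mtx': array([[501.85734343,   0.        , 317.51181927],
       [  0.        , 501.85734343, 209.43436478],
       [  0.        ,   0.        ,   1.        ]]), 'world_to_cam': array([[ 9.97990954e-01,  6.33564922e-02, -1.04115288e-04,
        -5.45151756e+02],
       [ 4.33141577e-02, -6.83481722e-01, -7.28681425e-01,
         4.89345287e+00],
       [-4.62378599e-02,  7.27212961e-01, -6.84852809e-01,
         1.
[... 449 characters left out ...]
+02],
       [ 1.81690372e-01, -3.31536531e-04, -9.83355734e-01,
         8.81463299e+02],
       [ 0.00000000e+00,  0.00000000e+00,  0.00000000e+00,
         1.00000000e+00]])}
wrist {'mtx': array([[330.50429579,   0.        , 316.70084845],
       [  0.        , 330.50429579, 198.34414693],
       [  0.        ,   0.        ,   1.        ]]), 'hand_eye': array([[ 9.99997673e-01,  6.04929407e-04,  2.07081388e-03,
         5.26370249e-01],
       [-1.14362515e-03,  9.62557957e-01,  2.71073553e-01,
        -6.81349386e+01],
       [-1.82929802e-03, -2.71075291e-01,  9.62556409e-01,
        -1.41294875e+02],
       [ 0.00000000e+00,  0.00000000e+00,  0.00000000e+00,
         1.00000000e+00]])}
```

View pics/side0.png

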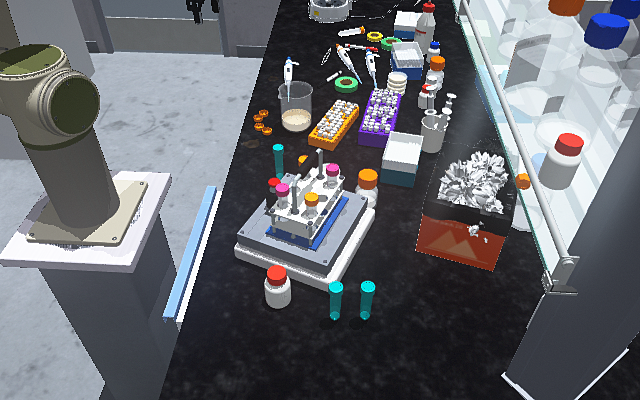

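View pics/top0.png

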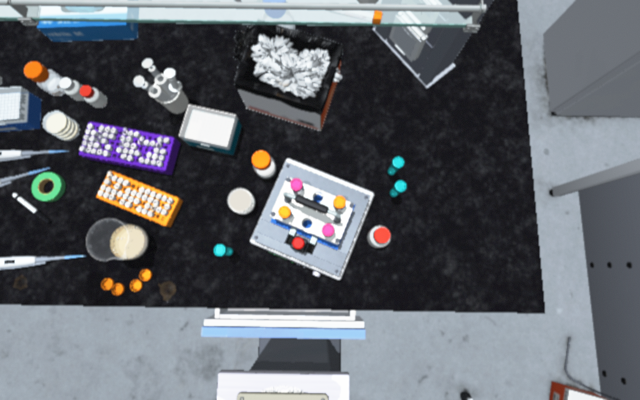

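View pics/wrist0.png

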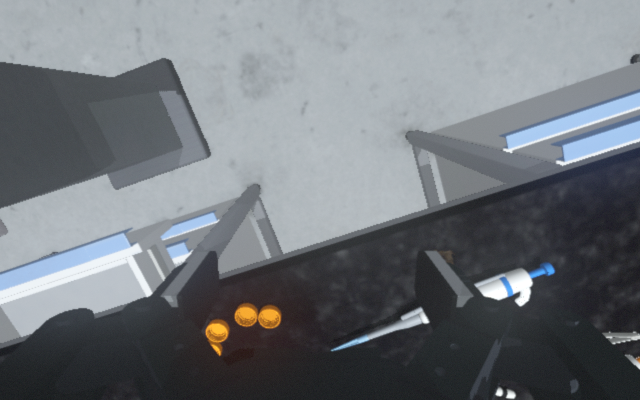

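```bash
python3 - <<'E'
import cv2
t=cv2.imread("pics/top0.png")[140:300,210:420]; cv2.imwrite("pics/t1.png",cv2.resize(t,None,fx=3.75,fy=3.75,interpolation=cv2.INTER_CUBIC))
t=cv2.imread("pics/side0.png")[140:320,225:405]; cv2.imwrite("pics/s1.png",cv2.resize(t,None,fx=3.3,fy=3.3,interpolation=cv2.INTER_CUBIC))
E
```

```text
(no output)
```

View pics/t1.png

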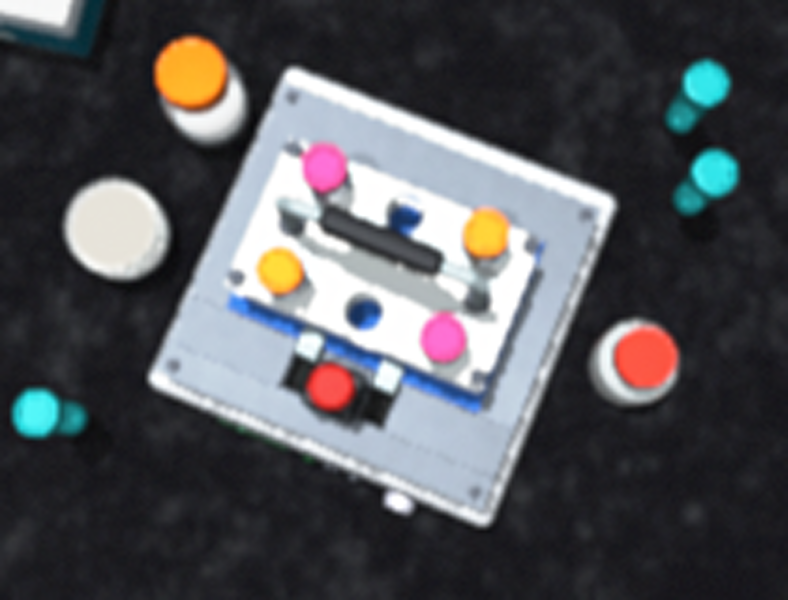

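View pics/s1.png

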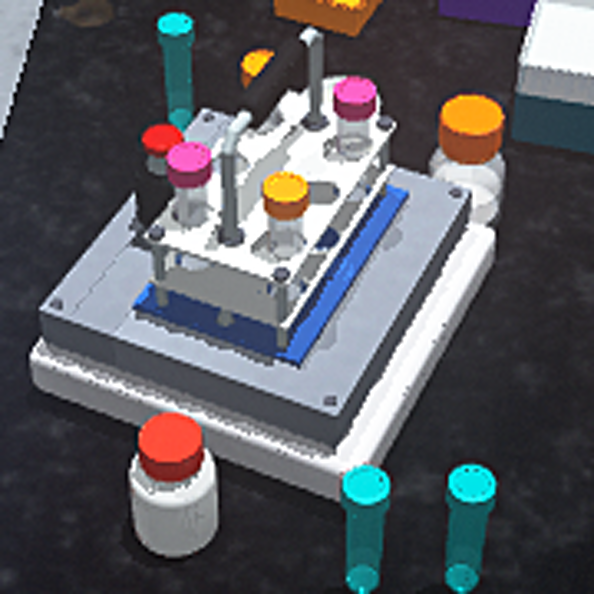

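```bash
cat > h.py <<'E'
from bench import *
import numpy as np, cv2
from scipy.optimize import least_squares
def proj(n,P):
    c=calibration(n);P=np.atleast_2d(P);p=(c["world_to_cam"][:3,:3]@P.T).T+c["world_to_cam"][:3,3]
    q=(c["mtx"]@p.T).T; return q[:,:2]/q[:,2:]
def ray(n,uv,z):
    c=calibration(n);T=np.linalg.inv(c["world_to_cam"]);d=T[:3,:3]@np.linalg.inv(c["mtx"])@np.array([*uv,1.]);o=T[:3,3]
    return o+d*(z-o[2])/d[2]
E
python3 - <<'E'
from h import *
f=lambda X,Y:((X+.5)/3.75-.5+210,(Y+.5)/3.75-.5+140)
g=lambda X,Y:((X+.5)/3.3-.5+225,(Y+.5)/3.3-.5+140)
pl=f(330,386);gr=f(382,240);P=ray("top",pl,150);G=ray("top",gr,220)
print(P,G,np.linalg.norm((P-G)[:2]))
caps={"a":f(444,338),"b":f(280,270),"c":f(487,232),"d":f(325,167)}
sc={"a":g(189,157),"c":g(285,183),"d":g(355,90)}
sg={"a":(-1,-1),"b":(-1,1),"c":(1,-1),"d":(1,1)}
def mod(v):
    x,y,yaw,dx,dy=v;c,s=np.cos(yaw),np.sin(yaw)
    W=lambda a,b,z:[x+c*a-s*b,y+s*a+c*b,z]
    return W,dx,dy
def res(v,split=False):
    W,dx,dy=mod(v);r=[]
    r+=[proj("top",W(-80,0,150))[0]-pl,proj("top",W(0,0,220))[0]-gr]
    for k in caps:r.append(proj("top",W(sg[k][0]*dx,sg[k][1]*dy,190))[0]-caps[k])
    for k in sc:r.append(proj("side",W(sg[k][0]*dx,sg[k][1]*dy,190))[0]-sc[k])
    r.append(proj("side",W(-80,0,150))[0]-g(162,136))
    return np.ravel(r)
s=least_squares(res,[G[0],G[1],-.3,32,50],loss="soft_l1")
v=s.x;print(v[:2],np.degrees(v[2]),v[3:]);print(res(v).reshape(-1,2).round(1))
W,_,_=mod(v);print("plunger",W(-80,0,150))
for n,uv,z in(("dish",f(115,225),62),("red",f(645,357),85),("or",f(191,72),99)):print(n,ray("top",uv,z))
E
```

```text
[457.03956875 -37.64074116 150.        ] [532.2354347  -67.71622751 220.        ] 80.98736404983923
[530.76916368 -67.3719017 ] -21.699556077962423 [31.89702943 49.54829116]
[[ 0.1  0.3]
 [-0.2  0.7]
 [-0.5 -0.2]
 [-0.3 -0.2]
 [-0.5  0.3]
 [-0.3 -0.1]
 [ 0.1  0.2]
 [ 0.2  1.6]
 [ 0.   0.7]
 [ 0.2  0.8]]
plunger [np.float64(456.43832877940366), np.float64(-37.79273702481325), 150]
dish [564.62642816 111.61399749  62.        ]
red [ 482.20118828 -231.79067366   85.        ]
or [659.00918973  60.31438     99.        ]
```

```bash

python3 -m pendant '[[[0,1,0,1],[0.1,1,0,1],[0.2,1,0,1],[0.25,0.95,0,1],[0.3,0.95,0,1],[0.4,0.9,0,1],[0.5,0.9,0,1],[0.55,0.85,0,1],[0.6,0.8,0,1],[0.65,0.75,0,1]]]' 
python3 - <<'E'
from h import *
s=sense();print(s["tool_pos"],s["tcp_rot"])
from scipy.spatial.transform import Rotation as R
Rt=R.from_euler("xyz",s["tcp_rot"],degrees=True)
print(Rt.inv().apply(np.array([456.4,-37.8,190])-s["tool_pos"])/20)
E
```

```text
time: 1.82
tool_pos: [361.9, 183.3, 266.6]
tcp_rot: [179.3, 0.2, -24.6]
ft_force: [-0.5, -0.7, -0.1]
finger_gap: 0.3
[361.88786019 183.31924961 266.55848363] [ 1.79327241e+02  1.52567020e-01 -2.45655045e+01]
[8.90436932 8.04543182 3.89896207]
```

```bash

python3 -m pendant '[[[0.95,0.9,0.1,-0.3],[0.95,0.9,0.1,-0.2],[0.95,0.9,0.1,-0.1],[0.95,0.9,0.1,0],[0.95,0.9,0.2,0],[0.95,0.9,0.2,0],[0.95,0.9,0.3,0],[0.95,0.8,0.3,0],[0.6,0.5,0.3,0],[0.3,0.2,0.3,0]]]' 
cat > go.py <<'E'
import sys
from h import *
from scipy.spatial.transform import Rotation as R
t=np.array([float(a) for a in sys.argv[1:4]])
s=sense();print(s["time"],s["tool_pos"].round(1),s["tcp_rot"].round(2),s["ft_force"].round(1))
Rt=R.from_euler("xyz",s["tcp_rot"],degrees=True)
print((Rt.inv().apply(t-s["tool_pos"])/20).round(2), "turn",round(np.radians(s["tcp_rot"][2]+21.7)/.08,2))
E
python3 go.py 456.4 -37.8 170
python3 - <<'E'
from h import *
cv2.imwrite("pics/w2.png",snapshot("wrist")[:,:,::-1])
E
```

```text
time: 2.65
tool_pos: [461.5, -39.7, 226.3]
tcp_rot: [179.4, 0.1, -22.2]
ft_force: [0.1, 1.0, 1.0]
finger_gap: -0.1
2.65 [461.5 -39.7 226.3] [ 1.7937e+02  6.0000e-02 -2.2160e+01] [0.1 1.  1. ]
[-0.27 -0.02  2.82] turn -0.1
```

View pics/w2.png

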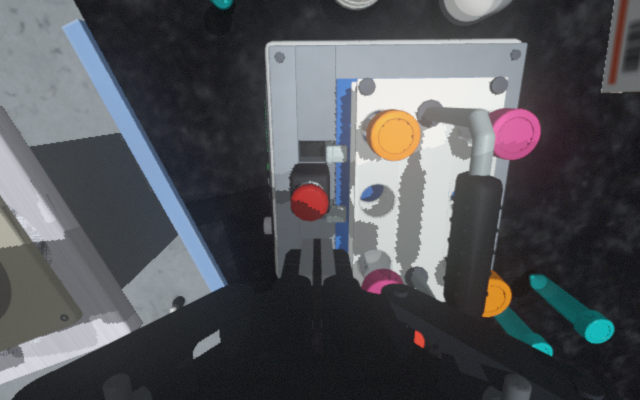

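The red plunger head is at about (310,206) in the wrist picture. Candidates for "red plunger": the head at top (298,243), and the red bottle cap at top (382,235), which stands off the shaker. I choose the first, in the black tower. I'll check the position with the wrist camera.

```bash
python3 - <<'E'
from h import *
from scipy.spatial.transform import Rotation as R
im=cv2.imread("pics/w2.png"); cv2.imwrite("pics/w2c.png",cv2.resize(im[150:260,250:400],None,fx=5,fy=5,interpolation=cv2.INTER_CUBIC))
s=sense();c=calibration("wrist");H=c["hand_eye"];Rt=R.from_euler("xyz",s["tcp_rot"],degrees=True).as_matrix()
o=Rt@H[:3,3]+s["tool_pos"]
def f(uv,z):
    d=Rt@H[:3,:3]@np.linalg.inv(c["mtx"])@np.array([*uv,1.]);return (o+d*(z-o[2])/d[2]).round(1)
print(f((311,206),150),f((396,134),190),f((516,134),190))
W=lambda a,b:np.array([530.8,-67.4])+np.array([[.929,.37],[-.37,.929]])@np.array([a,b])
print(W(-32,49.5),W(32,49.5),W(-80,0))
E
```

```text
[458.9 -36.2 150. ] [520.6  -5.  190. ] [578.6 -28.5 190. ]
[519.387   -9.5745] [578.843  -33.2545] [456.48 -37.8 ]
```

View pics/w2c.png

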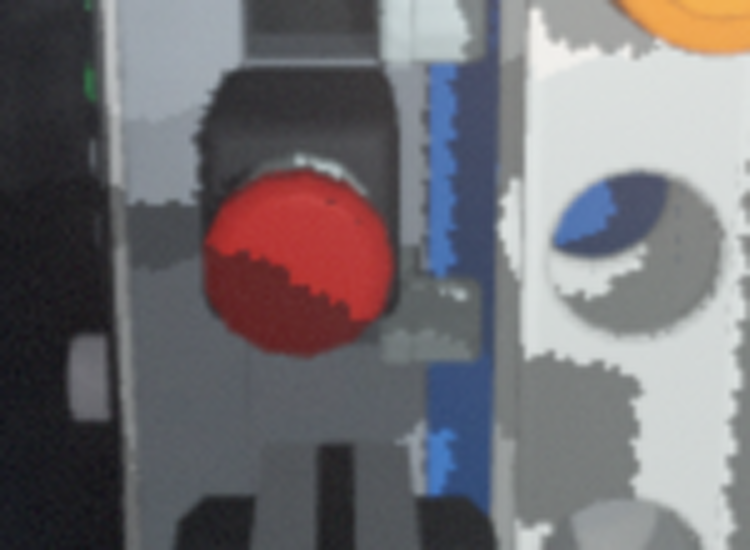

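```bash

python3 -m pendant '[[[-0.1,0,0.5,-0.1],[-0.1,0,0.6,0],[-0.05,-0.03,0.6,0],[0,0,0.6,0],[0,0,0.5,0],[0,0,0.3,0],[0,0,0.2,0],[0,0,0.1,0],[0,0,0,0],[0,0,0,0]]]' 
python3 go.py 456.8 -37.3 137
```

```text
time: 3.53
tool_pos: [452.8, -32.2, 148.7]
tcp_rot: [179.3, 0.3, -21.3]
ft_force: [-2.3, -1.1, 2.6]
finger_gap: -0.4
3.5333 [452.8 -32.2 148.7] [179.35   0.33 -21.35] [-2.3 -1.1  2.6]
[0.28 0.16 0.59] turn 0.08
```

```bash

python3 -m pendant '[[[0,0,-0.25,0],[0.12,0.08,-0.1,0],[0.12,0.06,0,0],[0.05,0.03,0,0],[0,0,0.1,0],[0,0,0.15,0],[0,0,0.15,0],[0,0,0.1,0],[0,0,0.1,0],[0,0,0,0]]]' 
python3 go.py 456.8 -37.3 137
```

```text
time: 4.37
tool_pos: [459.6, -38.4, 146.1]
tcp_rot: [179.5, 0.0, -21.4]
ft_force: [-0.4, 0.3, 3.3]
finger_gap: -0.1
4.3667 [459.6 -38.4 146.1] [ 1.7946e+02  5.0000e-02 -2.1390e+01] [-0.4  0.3  3.3]
[-0.15 -0.01  0.45] turn 0.07
```

Contact at 3.3 N, about 3 mm down. I'll continue pressing gently.

```bash

python3 -m pendant '[[[-0.05,0,0.15,0],[-0.03,0,0.15,0],[0,0,0.15,0],[0,0,0.15,0],[0,0,0.15,0],[0,0,0.1,0],[0,0,0.1,0],[0,0,0.1,0],[0,0,0.1,0],[0,0,0.1,0]]]' 
python3 go.py 456.8 -37.3 137
```

```text
time: 5.2
tool_pos: [460.1, -38.5, 136.8]
tcp_rot: [179.4, -0.3, -21.3]
ft_force: [-9.8, 1.4, 20.2]
finger_gap: -0.2
5.2 [460.1 -38.5 136.8] [179.42  -0.32 -21.31] [-9.8  1.4 20.2]
[-0.17  0.   -0.01] turn 0.09
```

```bash

python3 -m pendant '[[[0,0,0.05,0],[0,0,0.05,0],[0,0,0.03,0],[0,0,0,0],[0,0,-0.1,0],[0,0,-0.4,0],[0,0,-0.8,0],[0,0,-1,0],[-0.2,0,-1,0],[-0.2,0,-1,0]]]' 
python3 - <<'E'
from h import *
a=snapshot("top")[:,:,::-1];b=snapshot("side")[:,:,::-1]
cv2.imwrite("pics/t3.png",cv2.resize(a[140:300,210:420],None,fx=3.75,fy=3.75,interpolation=cv2.INTER_CUBIC))
cv2.imwrite("pics/s3.png",cv2.resize(b[120:300,225:405],None,fx=3.3,fy=3.3,interpolation=cv2.INTER_CUBIC))
cv2.imwrite("pics/w3.png",snapshot("wrist")[:,:,::-1])
E
python3 go.py 456.8 -37.3 137
```

```text
time: 6.03
tool_pos: [448.8, -33.8, 222.3]
tcp_rot: [179.3, 0.2, -21.3]
ft_force: [0.7, 1.0, -0.5]
finger_gap: 0.3
6.1833 [450.5 -34.1 223.7] [ 1.7934e+02 -1.3000e-01 -2.1270e+01] [ 0.5 -0.7 -0. ]
[ 0.34 -0.02  4.34] turn 0.09
```

View pics/w3.png

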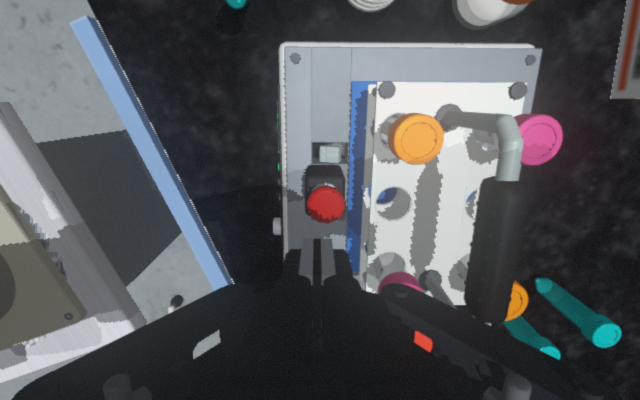

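View pics/s3.png

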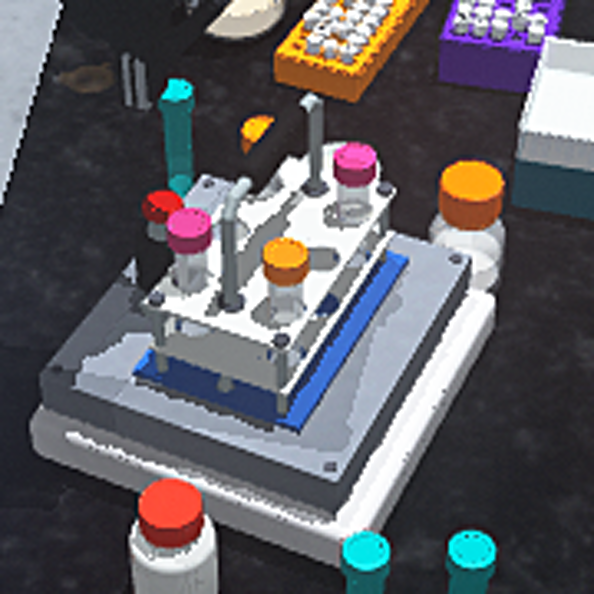

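```bash

python3 -m pendant '[[[0,0,-1,0],[0,0,-1,0],[0.2,0,-1,0],[0.6,0,-0.6,0],[0.8,0,0,0],[0.9,0,0,0],[0.8,0,0,0],[0.5,0,0,0],[0.3,0,0,0.1],[0.1,0,0,0]]]' 1 40
python3 go.py 531.5 -67.5 300
python3 - <<'E'
from h import *
cv2.imwrite("pics/w4.png",snapshot("wrist")[:,:,::-1])
E
```

```text
time: 7.02
tool_pos: [527.4, -63.8, 285.0]
tcp_rot: [179.1, 0.9, -21.7]
ft_force: [-0.2, -0.4, 0.6]
finger_gap: 85.6
7.0167 [527.4 -63.8 285. ] [179.15   0.94 -21.72] [-0.2 -0.4  0.6]
[ 0.25  0.11 -0.75] turn -0.0
```

View pics/w4.png

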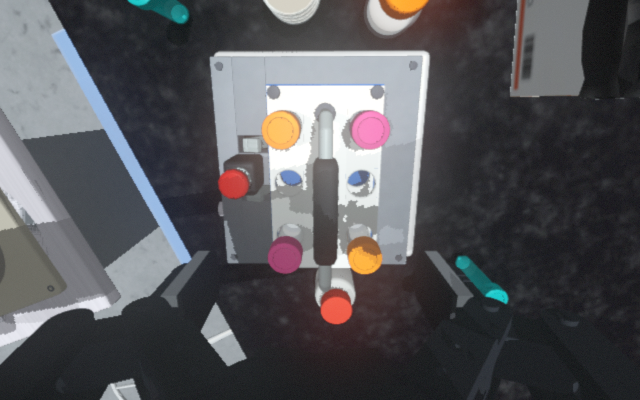

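```bash

python3 -m pendant '[[[0.06,0.04,-0.2,0],[0.06,0.04,0,0],[0.03,0.02,0,0],[0,0,0,0],[0,0,0,0],[0,0,0,0],[0,0,0,0],[0,0,0,0],[0,0,0,0],[0,0,0,0]]]'
cat > ms.py <<'E'
from h import *
from scipy.spatial.transform import Rotation as R
import sys
s=sense();im=snapshot("wrist")[:,:,::-1];cv2.imwrite(sys.argv[1],cv2.resize(im[80:300,200:440],None,fx=2.5,fy=2.5,interpolation=cv2.INTER_CUBIC))
np.savez("pose.npz",p=s["tool_pos"],r=s["tcp_rot"])
E
python3 ms.py pics/w5.png; python3 go.py 531.5 -67.5 300
```

```text
time: 7.9
tool_pos: [527.3, -65.9, 288.9]
tcp_rot: [179.1, 1.0, -21.6]
ft_force: [0.3, 0.3, 0.3]
finger_gap: 85.3
7.95 [527.3 -65.9 289. ] [179.14   1.02 -21.64] [-0.5 -0.5  0.5]
[ 0.21  0.01 -0.56] turn 0.01
```

View pics/w5.png

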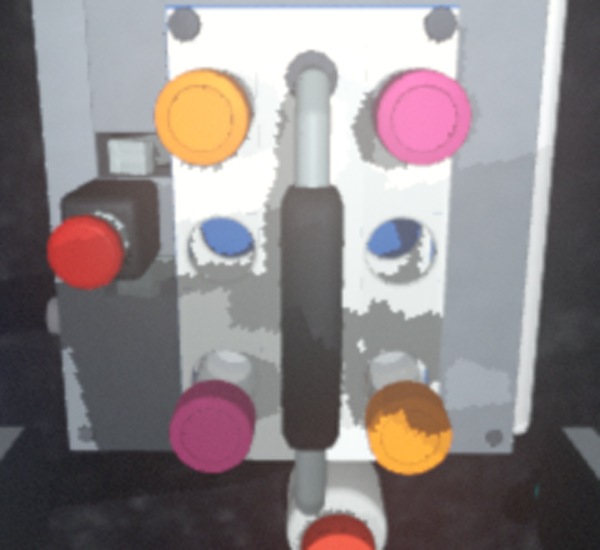

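```bash
cat > wr.py <<'E'
from h import *
from scipy.spatial.transform import Rotation as R
d=np.load("pose.npz");c=calibration("wrist");H=c["hand_eye"];Rt=R.from_euler("xyz",d["r"],degrees=True).as_matrix()
o=Rt@H[:3,3]+d["p"]
def f(X,Y,z):
    uv=((X+.5)/2.5-.5+200,(Y+.5)/2.5-.5+80)
    v=Rt@H[:3,:3]@np.linalg.inv(c["mtx"])@np.array([*uv,1.]);return (o+v*(z-o[2])/v[2]).round(1)
E
python3 - <<'E'
from wr import *
C={k:f(*v,190) for k,v in dict(b=(201,117),d=(424,117),a=(212,427),c=(408,427)).items()}
print(C,sum(C.values())/4)
print("sleeve",f(312,185,231),f(311,448,231),"plunger",f(86,252,150))
e=C["d"]-C["b"];print(np.linalg.norm(e),np.degrees(np.arctan2(e[1],e[0])));e=C["b"]-C["a"];print(np.linalg.norm(e))
E
```

```text
{'b': array([521.7,  -6. , 190. ]), 'd': array([580.5, -29.1, 190. ]), 'a': array([486.7, -95.7, 190. ]), 'c': array([ 544.6, -118. ,  190. ])} [533.375 -62.2   190.   ]
sleeve [546.2 -29.6 231. ] [520.8 -94.5 231. ] plunger [460.3 -34.4 150. ]
63.174757617263516 -21.447736327105368
96.28649957288926
```

```bash

python3 -m pendant '[[[0.06,0,0.3,0],[0.06,0,0.4,0],[0.06,0,0.4,0],[0,0,0.4,0],[0,0,0.4,0],[0,0,0.2,0],[0,0,0.1,0],[0,0,0,0],[0,0,0,0],[0,0,0,0]]]'
python3 go.py 531.6 -66 202
```

```text
time: 8.78
tool_pos: [528.7, -67.5, 237.6]
tcp_rot: [179.1, 1.3, -21.6]
ft_force: [-0.4, 0.2, -0.2]
finger_gap: 85.2
8.7833 [528.7 -67.5 237.6] [179.1    1.25 -21.64] [-0.4  0.2 -0.2]
[ 0.14 -0.15  1.78] turn 0.01
```

```bash

python3 -m pendant '[[[0.06,-0.05,0.2,0],[0.06,-0.05,0.3,0],[0.04,-0.03,0.3,0],[0.04,0,0.3,0],[0,0,0.3,0],[0,0,0.2,0],[0,0,0.1,0],[0,0,0,0],[0,0,0,0],[0,0,0,0]]]'
python3 go.py 531.6 -66 202; python3 ms.py pics/w6.png; python3 - <<'E'
from h import *
b=snapshot("side")[:,:,::-1]
cv2.imwrite("pics/s6.png",cv2.resize(b[100:280,225:405],None,fx=3.3,fy=3.3,interpolation=cv2.INTER_CUBIC))
E
```

```text
time: 9.62
tool_pos: [533.4, -66.7, 200.3]
tcp_rot: [179.1, 1.2, -21.6]
ft_force: [-0.3, 0.2, 0.2]
finger_gap: 85.2
9.6167 [533.4 -66.7 200.3] [179.11   1.19 -21.64] [-0.3  0.2  0.2]
[-0.1   0.   -0.08] turn 0.01
```

View pics/w6.png

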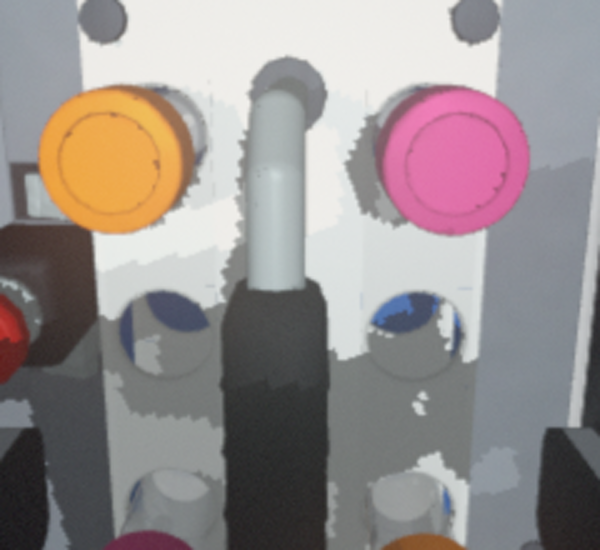

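View pics/s6.png

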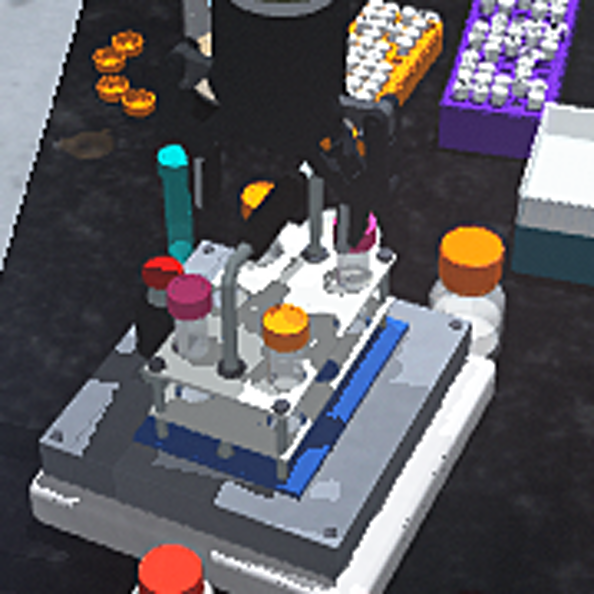

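```bash

python3 -m pendant '[[[-0.08,0,-0.02,0],[-0.06,0,-0.02,0],[0,0,0,0],[0,0,0,0],[0,0,0,0],[0,0,0,0],[0,0,0,0],[0,0,0,0],[0,0,0,0],[0,0,0,0]]]'
python3 go.py 531.6 -66 202; python3 ms.py pics/w7.png
```

```text
time: 10.55
tool_pos: [531.4, -65.8, 203.0]
tcp_rot: [179.1, 1.0, -21.6]
ft_force: [1.1, 0.5, -1.1]
finger_gap: 85.2
10.55 [531.4 -65.8 203. ] [179.14   1.02 -21.64] [ 1.1  0.5 -1.1]
[0.02 0.01 0.05] turn 0.01
```

View pics/w7.png

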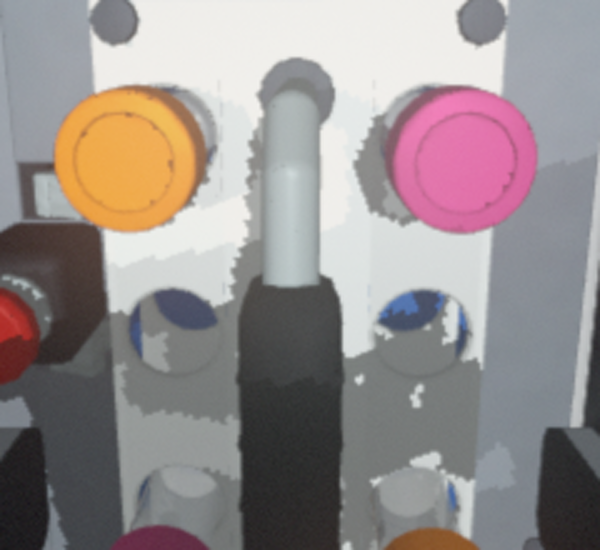

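Sleeve centre is at crop x=291 and the finger midline at 295, so it is centred to about 0.6 mm. Closing now.

```bash

python3 -m pendant '[[[-0.02,0,0,0],[0,0,0,0],[0,0,0,0],[0,0,0,0],[0,0,0,0],[0,0,0,0],[0,0,0,0],[0,0,0,0],[0,0,0,0],[0,0,0,0]]]' -1 60
python3 go.py 531.6 -66 202; python3 ms.py pics/w8.png
```

```text
time: 11.43
tool_pos: [531.4, -65.7, 203.2]
tcp_rot: [179.1, 1.0, -21.6]
ft_force: [-0.6, 0.2, -0.7]
finger_gap: 15.2
11.4333 [531.4 -65.7 203.2] [179.14   0.96 -21.65] [-0.6  0.2 -0.7]
[0.02 0.01 0.06] turn 0.01
```

View pics/w8.png

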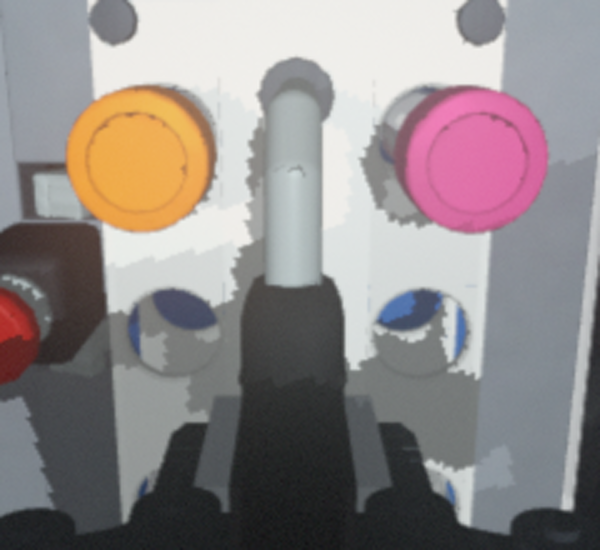

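```bash

python3 -m pendant '[[[0,0,-0.05,0],[0,0,-0.1,0],[0,0,-0.1,0],[0,0,-0.12,0],[0,0,-0.12,0],[0,0,-0.15,0],[0,0,-0.15,0],[0,0,-0.15,0],[0,0,-0.15,0],[0,0,-0.15,0]]]'
python3 go.py 531.6 -66 293
```

```text
time: 12.32
tool_pos: [529.6, -65.0, 226.7]
tcp_rot: [179.1, 1.4, -21.6]
ft_force: [-0.4, 0.4, -4.0]
finger_gap: 14.8
12.3167 [529.6 -65.  226.7] [179.08   1.38 -21.64] [-0.4  0.4 -4. ]
[ 0.03  0.06 -3.31] turn 0.01
```

```bash

python3 -m pendant '[[[0.02,0,-0.15,0],[0.02,0,-0.18,0],[0,0,-0.18,0],[0,0,-0.18,0],[0,0,-0.18,0],[0,0,-0.18,0],[0,0,-0.18,0],[0,0,-0.18,0],[0,0,-0.15,0],[0,0,-0.1,0]]]'
python3 go.py 531.6 -66 293;  python3 - <<'E'
from h import *
b=snapshot("side")[:,:,::-1]
cv2.imwrite("pics/s9.png",cv2.resize(b[80:280,215:415],None,fx=3,fy=3,interpolation=cv2.INTER_CUBIC))
E
```

```text
time: 13.15
tool_pos: [531.7, -65.1, 264.5]
tcp_rot: [179.1, 1.3, -21.6]
ft_force: [-1.2, 0.2, -3.8]
finger_gap: 14.9
13.15 [531.7 -65.1 264.5] [179.09   1.32 -21.64] [-1.2  0.2 -3.8]
[-0.02  0.07 -1.43] turn 0.01
```

View pics/s9.png

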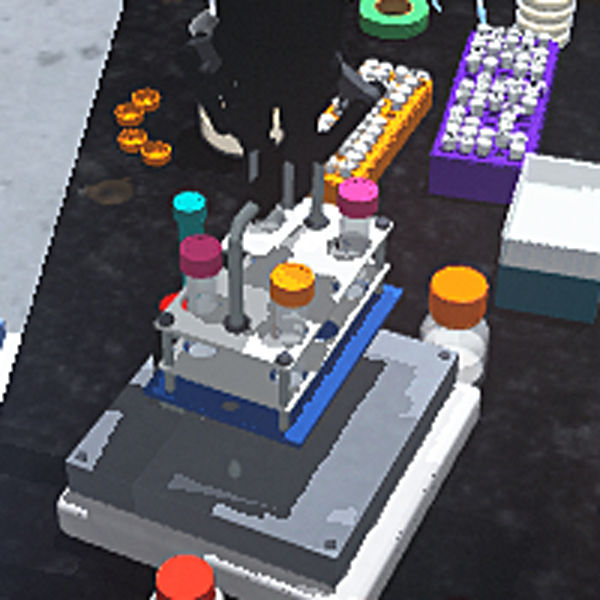

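Lifted level; the dowel holes are clear and the visible tubes are seated. The rest of the lift follows.

```bash

python3 -m pendant '[[[0,0,-0.15,0],[0,0,-0.18,0],[0,0,-0.18,0],[0,0,-0.15,0],[0,0,-0.12,0],[0,0,-0.08,0],[0,0,-0.04,0],[0,0,-0.02,0],[0,0,0,0],[0,0,0,0]]]'
python3 -m pendant '[[[0,0,0,0],[0,0,0,0],[0,0,0,0],[0,0,0,0],[0,0,0,0],[0,0,0,0],[0,0,0,0],[0,0,0,0],[0,0,0,0],[0,0,0,0]]]'
python3 go.py 531.6 -66 293;  python3 - <<'E'
from h import *
b=snapshot("side")[:,:,::-1];a=snapshot("top")[:,:,::-1]
cv2.imwrite("pics/s10.png",cv2.resize(b[60:310,215:415],None,fx=2.4,fy=2.4,interpolation=cv2.INTER_CUBIC))
cv2.imwrite("pics/t10.png",a)
cv2.imwrite("pics/w10.png",snapshot("wrist")[:,:,::-1])
s=sense();print(s["tool_pos"],s["qd"])
E
```

```text
time: 14.03
tool_pos: [532.3, -65.0, 285.1]
tcp_rot: [179.1, 1.3, -21.6]
ft_force: [0.1, 0.5, -4.4]
finger_gap: 15.0
time: 14.87
tool_pos: [531.9, -64.9, 284.2]
tcp_rot: [179.1, 1.4, -21.6]
ft_force: [-0.3, 0.5, -4.4]
finger_gap: 15.1
14.8667 [531.9 -64.9 284.2] [179.08   1.39 -21.64] [-0.3  0.5 -4.4]
[-0.01  0.06 -0.44] turn 0.01
[531.9539854  -64.90489302 284.24119345] [ 0.06929882 -0.04885209  0.08185588  0.00877521  0.00566702  0.00045135]
```

View pics/s10.png

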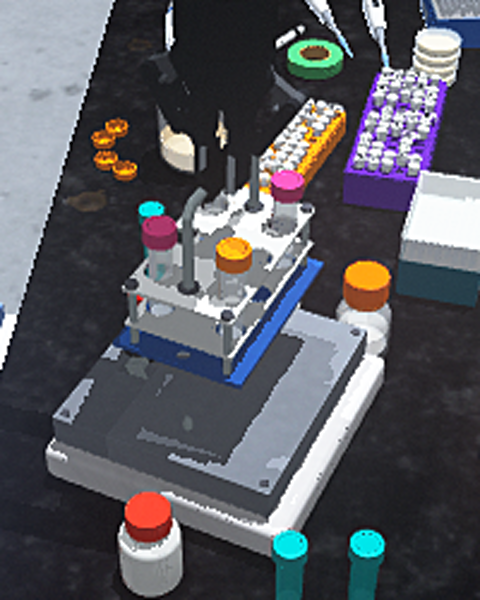

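View pics/w10.png

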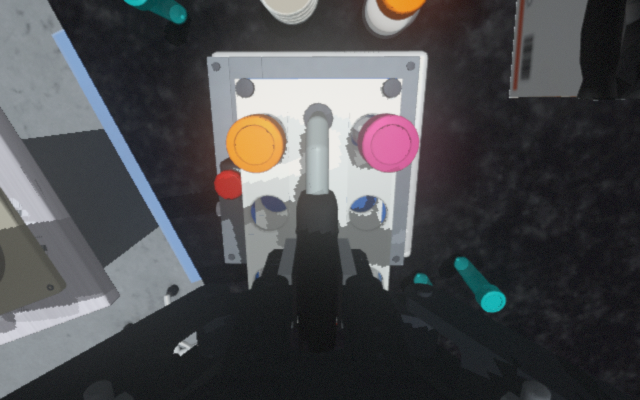

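View pics/t10.png

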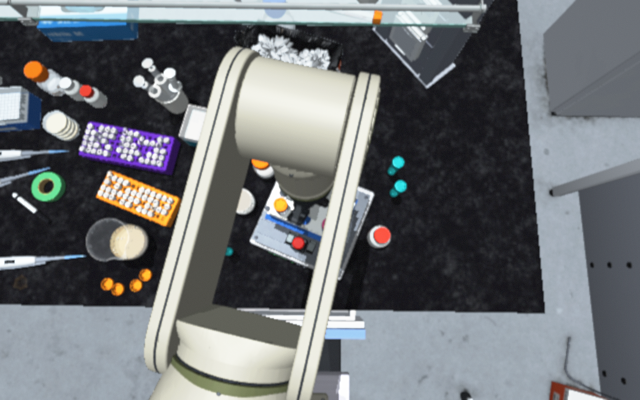

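```bash

python3 -m pendant '[[[0,0,-0.05,0],[0,0,-0.1,0],[0,0,-0.1,0],[0,0,-0.08,0],[0,0,-0.05,0],[0,0,-0.02,0],[0,0,0,0],[0,0,0,0],[0,0,0,0],[0,0,0,0]]]'
python3 -m pendant '[[[0,0,0,0],[0,0,0,0],[0,0,0,0],[0,0,0,0],[0,0,0,0],[0,0,0,0],[0,0,0,0],[0,0,0,0],[0,0,0,0],[0,0,0,0]]]'
python3 - <<'E'
from h import *
b=snapshot("side")[:,:,::-1]
cv2.imwrite("pics/s11.png",cv2.resize(b[60:310,215:415],None,fx=2.4,fy=2.4,interpolation=cv2.INTER_CUBIC))
s=sense();print(s["tool_pos"],s["tcp_rot"],s["qd"])
E
```

```text
time: 15.85
tool_pos: [532.4, -64.9, 293.5]
tcp_rot: [179.1, 1.3, -21.6]
ft_force: [0.6, -0.0, -4.3]
finger_gap: 14.8
time: 16.68
tool_pos: [532.2, -64.8, 293.1]
tcp_rot: [179.1, 1.4, -21.6]
ft_force: [-0.1, 0.4, -3.4]
finger_gap: 15.1
[532.20335957 -64.83889757 293.13597715] [179.08310513   1.3868274  -21.63901485] [-0.00533282 -0.03207825  0.06396208  0.03687242  0.08503194 -0.09085077]
```

View pics/s11.png

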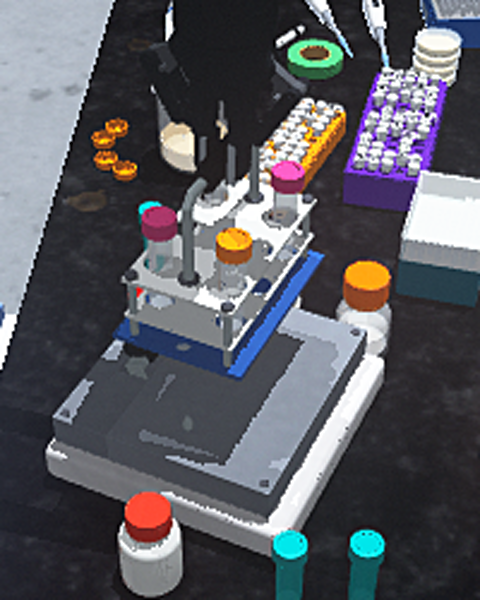

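The carrier is level and steady with its tubes seated. The bystanders have not moved.

```bash
python3 -c "
from bench import *
print(hand_in())"
```

```text
the job is handed in; nothing more can be done
None
```

I pressed the red plunger to its stop, opened the catch, lifted the carrier by its handle and handed in at about 17 s of the 43 s limit.

- **Plunger and catch:** The press ended at tool height 136.8 mm with about 20 N. Afterwards the wrist picture showed the plunger back up and the one visible hook clear of the foot plate. I could not read the joint values directly.
- **Carrier:** I gripped the sleeve at 60 N and the fingers stopped at 15 mm. The tool rose 90 mm, so the foot is about 9 cm above the deck. The arm is still and the force reading is about 4 N.
- **Level:** The tool is tilted by about 1.7° (the limit is 5°). I could not correct it, because the moves only turn about the tool's own z axis.
- **Tubes and bystanders:** In the last side picture three tubes look seated and upright. The fourth (front left, orange cap) was hidden there, but it looked seated in the wrist picture about 2 s earlier, 9 mm lower. The red- and orange-capped bottles stand where they were. The dishes showed no change in the top picture from about 2 s before hand-in, where the arm partly hid them.
- **Disagreement:** The wrist camera put the carrier about 6 mm further along the handle than the top and side cameras did. Across the handle, where centring mattered, they agreed to 0.5 mm. I gripped between the two estimates.

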